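# Retire a spent gas filter cartridge and cap its socket

## Robot

A 6-joint arm with a two-finger parallel gripper is mounted at the origin on the work surface. World frame = base frame: x ahead of the robot, y to its left, z up, the work surface at z = 0. Lengths are in m, angles in rad, forces in N, time in s.
With the tool pointing down it reaches from about 0.225 to 0.875 m from the base axis. Payload 3.4 kg.
Tool frame: the origin (TCP) lies at the very end of the fingers, on their centre line; the grasp point (between the pads) lies manip.grip_point_offset behind it (manip.grip_point_offset is the distance from the TCP to the grasp point, in m); z points along the fingers, y is the line along which they close (so a half turn about z gives the same grasp; the last joint's range is limited). The gripper opens to 85 mm and grips with 20 to 120 N. Pads are 22 mm wide; open, the fingers measure 114 mm over their backs; the gripper's body (76 mm by 85 mm) begins 54 mm behind the grasp point. The pads swing forward as they close: fully open they stand 13 mm farther back than shut.
Start: joints at [1.153, 0.276, 1.505, -0, 1.361, -0.121], TCP at [0.168, 0.55, 0.231] pointing down, gripper open.
Joint ranges: [-2.89, 2.89], [-0.75, 2.08], [0.22, 2.7], [-1.18, 4.32], [0.11, 2.71], [-2.7, 2.7]. Speed limits (rad/s): [2.57, 2.57, 3.14, 3.14, 3.14, 3.14].

## Interface

Orientations are given as a unit quaternion [w, x, y, z].
In Python, from rig import manip gives the robot as it stands.
- The arm moves only by the shell command python3 -m pendant 'ROWS' [FORCE]. ROWS is JSON, a list of rows, each an object of numbers: "jaw": the opening, from -1 (shut) to 1 (fully open); "tx", "ty", "tz": the shift along the world's x, y, z in cm; "ax", "ay", "az": the turn, a rotation vector about the world's x, y, z in degrees. In form: [{"jaw": .., "tx": .., "ty": .., "tz": .., "ax": .., "ay": .., "az": ..}, ...]. A call has 1 to 10 rows; each row is the pose to reach, as a shift and turn from the pose commanded when the call began; what a row does not reach only later rows make up. A row lasts 1/8 s, in which the tool goes at most 62.5 mm and 10.7 degrees, less where a joint would pass 70% of its speed; a pose out of reach is approached as far as the arm can. A call with a gripper value outside its range is refused whole. The fingers move at their own pace and stop on an object; FORCE is the grip in N (left out, the last holds). Time passes only in rows, so rows that repeat a pose let the fingers close. It gives the time, the measured TCP pose, the force, the opening and the grip force at its end, in the units of the state.
- manip.get_state(): the state, without advancing time (a new reading comes with each control period).
- manip.get_image(name): name is "side" or "top"; returns a dict with "pixels" (480x640x3 uint8, blue, green, red), "depth" (480x640 float32, m along the optical axis (not along the pixel's ray), 0 where there is no reading), "fx", "fy", "cx", "cy" (pixels), "pose" (4x4, takes a point from camera to world coordinates). Camera axes: x right, y down, z forward; pixel columns grow to the right and rows downward; lengths in m; the calibration is good to about 2 mm. A picture is of the moment at which its call begins.
- manip.sign_off(): hands the job in; it is judged then, once.
The state is a dict: "clock": time; "qpos": joint angles; "qd": joint speeds; "effort": joint torques, N m; "position": TCP position; "ee_rot": TCP orientation; "contact_force": force on the tool from outside, world axes, zero at the start; "moment": the same for the moment, N m; "width": finger opening in m; "gripper_force": force on a finger pad.
Only numpy, scipy, OpenCV 4.12 (cv2) and the standard library are available. Lean on these libraries where they do the work, as an engineer would, in place of code of your own. Each camera call takes 0.05 s, during which the arm holds its last target. There are 200 camera calls.

## Task

The square filter cartridge with the flat grip bar is spent: pull it straight up out of its sprung socket and set it down, foot first, inside the empty crate (it may lean there; do not drop it). Then lift the dust cover up and off its hook and set it, not dropping it, over the socket you have emptied, so that it sits down flat on the block all round the raised collar. Leave the round cartridge plugged in and everything else on the bench where it is.

Things in the scene. Friction and masses are not known exactly. Their poses are not given: they have to be found in the camera images.
- cartridge: Spent filter cartridge: square grey body 46 x 46 mm, aluminium bands, black flat grip bar on top, 155 tall, 0.15 to 0.31 kg. Origin: centre of its foot's underside, z up. Foot 28 x 28, z=0 to 50; body z=50 to 115; grip bar z=115 to 155, 44 long in x, 14 thick in y. Starts plugged upright in 'base', origin 20 above the table, same yaw as the block.
- cartridge_grip (a point): Middle of the grip bar, 138 mm above the cartridge's origin; axes as the cartridge's. Pinch the bar across y (14 thick).
- base: White block fixed to the table, 100 (x) x 80 (y) x 60 mm high, holding the square cartridge. Origin: centre of its underside, z up. Socket 30 x 30, floor at z=20, in a raised aluminium collar 44 x 44 outside, top at z=68. A sprung detent at its +y side holds the foot: it yields to a straight upward pull of 10 to 20 N in the first 15 mm; after 48 of lift the foot is clear.
- socket_mouth (a point): Centre of the socket's mouth at the top of the collar of 'base', 68 above the table; axes as the block's.
- round_cartridge: The other filter cartridge, still good: slender round grey body 36 diameter with a round black knob 26 diameter on top, 170 tall overall, plugged in the second, identical block. Its foot, 28 x 28, is like the square one's. Origin at the centre of the foot's underside. Leave it plugged in.
- base_round: The second socket block, same as 'base', holding the round cartridge; the cartridge's top stands 190 above the table. The two blocks and the crate may be in any order from left to right.
- crate: Open grey plastic crate fixed to the table, 120 (x) x 110 (y) outside, 75 high, walls and floor 5 thick, empty: for used cartridges. Origin at the centre of its underside, z up.
- hook: Steel hook stand fixed to the table: round foot 100 mm diameter, post 16 diameter, 190 high; an 8 mm bar leaves the post with its axis 170 above the table, runs level along the stand's -x for 88, then turns up to a tip 104 from the post, 196 above the table at most. Origin under the post at table level.
- hook_tip (a point): The hook's upturned tip: 104 along the stand's -x axis from the post, 192 above the table.
- cover: Aluminium dust cover, 0.1 to 0.21 kg: square lid 62 x 62 mm with a skirt 54 x 54 inside, 12 deep, lid top at z=17, steel bail on it up to z=73. Origin: centre of the skirt's lower edge, z up. Hangs level on the hook's level bar, 70 from the post, same yaw as the stand. To free it: up 30 or more, then 70 or more along the stand's -x. Seated: origin 60 above the table, 5 to spare round the collar.
- cover_grip (a point): Grip point between the bail's uprights, 50 mm above the cover's origin, axes as the cover's. Uprights: 12 wide in x, 6 thick, z=17 to 67, 46 over their outer faces: pinch them there across y. Top bar z=67 to 73, 12 wide; the window, 34 wide and 50 high, has the hook's bar through it.
- wrench: Bystander, leave alone: loose open-ended wrench, 160 long, lying on the table near the robot. Sizes in mm.
- screwdriver: Bystander, leave alone: loose screwdriver, 170 long, lying on the table near the robot. Sizes in mm.
- solvent_bottle: Bystander, leave alone: loose amber glass bottle, 70 diameter, 140 tall, at the back; origin at the centre of its underside. Sizes in mm.
- jar: Bystander, leave alone: loose small glass jar with white lid, 50 diameter, 60 tall, 105 behind the block 'base'; origin under its centre. Sizes in mm.
- septa_box: Bystander, leave alone: loose cardboard box 70 x 90 x 35 high, behind the block 'base_round'; origin under its centre. Sizes in mm.
- beaker: Bystander, leave alone: loose glass beaker, 64 diameter, 80 tall, at the back; origin under its centre. Sizes in mm.
- vial_case: Bystander, leave alone: loose white plastic case 90 x 60 x 40 high, front right; origin under its centre. Sizes in mm.
Not all that is in view belongs to the job. What is shaped like the crate but pink or turquoise is not meant. Leave any brown or orange look-alike of the cover alone.

How it is judged:
On the way, in this order (a step that is already met when the one before it is completed fails the run):
1. the square cartridge is pulled clear of its socket ((z of cartridge in the frame of base above 0.07 m or horizontal distance between cartridge and base above 0.05 m)), for 0.1 s.
2. the square cartridge is foot down in the crate and let go (x of cartridge in the frame of crate between -0.055 and 0.055 m and y of cartridge in the frame of crate between -0.05 and 0.05 m and z of cartridge in the frame of crate between -0.005 and 0.03 m and angle between cartridge's own z axis and vertical below 1 rad and contact force between the fingers and cartridge below 0.05 N and linear speed of cartridge below 0.05 m/s), for 0.2 s.
3. the dust cover is off its hook (horizontal distance between cover and hook above 0.13 m), for 0.1 s.
At the end, for the whole second after the job is handed in: The square cartridge rests foot down in the crate (foot within 30 mm of its underside, lean under 57 degrees); the cover rests level (0.06 rad) on the emptied block, within 9 mm of the socket's centre, skirt within 4 mm of the block's top; the round cartridge is within 10 mm of its start (x of cartridge in the frame of crate between -0.055 and 0.055 m and y of cartridge in the frame of crate between -0.05 and 0.05 m and z of cartridge in the frame of crate between -0.005 and 0.03 m and angle between cartridge's own z axis and vertical below 1 rad and distance of round_cartridge from where it was at the start of the episode below 0.01 m and linear speed of each of cartridge, cover below 0.03 m/s and horizontal distance between cover and base below 0.009 m and z of cover in the frame of base between 0.055 and 0.064 m and angle between cover's own z axis and vertical below 0.06 rad); the robot touches nothing.
It fails at once if the round cartridge is pulled out or shifted by more than 15 mm (distance of round_cartridge from where it was at the start of the episode above 0.015 m).
It fails at once if the square cartridge is dropped from more than about 40 mm or thrown (contact force between the fingers and cartridge below 0.05 N and linear speed of cartridge above 0.9 m/s).
It fails at once if the dust cover is dropped from more than about 40 mm or thrown (contact force between the fingers and cover below 0.05 N and linear speed of cover above 0.9 m/s).
It fails at once if a bystander is moved by more than 30 mm (distance of any of wrench, screwdriver, solvent_bottle, jar, septa_box, beaker, vial_case from where it was at the start of the episode above 0.03 m).
It also fails if it takes over 67 s, if anything falls off the work surface, if the arm or the gripper's body presses on something with over 40 N, if the wrist force passes 120 N, or if a joint passes its speed limit or range.

## Working session

There is one attempt and no reset: what is moved stays moved. The work goes in short steps, Python scripts to look and compute and a shell command to move; the robot and the scene stay as the last step left them, time stands still between calls to the robot, and variables do not carry over. Pictures are saved under pics/ and viewed, at most 10 in all, crops included, and the job is handed in when it is done.

```bash
mkdir -p pics; python3 - <<'E'
from rig import manip
import cv2,numpy as np
for n in("top","side"):
    d=manip.get_image(n);np.savez(f"{n}0.npz",**d);cv2.imwrite(f"pics/{n}0.png",d["pixels"]);print(n,d["fx"],d["cx"],d["cy"],np.round(d["pose"],3).tolist())
print(manip.get_state(),manip.grip_point_offset)
E
```

```text
top 608.3689996961639 330.6487054524024 235.7343084897771 [[-0.023, -0.98, 0.198, 0.298], [-1.0, 0.024, 0.001, 0.016], [-0.006, -0.198, -0.98, 1.505], [0.0, 0.0, 0.0, 1.0]]
side 614.6283917288621 319.0609859365034 235.9085333939597 [[0.944, -0.194, 0.267, 0.112], [-0.329, -0.492, 0.806, -1.379], [-0.025, -0.849, -0.528, 1.048], [0.0, 0.0, 0.0, 1.0]]
{'clock': 0.1, 'qpos': array([ 1.15299534e+00,  2.76545913e-01,  1.50599566e+00, -6.70686757e-06,
        1.36071387e+00, -1.21006115e-01]), 'qd': array([-0.00148902, -0.00033746, -0.00278848,  0.00174109, -0.00011118,
        0.00073046]), 'effort': array([ 2.35959606e-04, -4.17708063e+01, -2.46401900e+01, -2.83928484e-04,
        5.88055816e-03, -3.01092655e-05]), 'position': array([0.16798185, 0.54942544, 0.23052248]), 'ee_rot': array([-2.18119989e-04,  1.47852625e-01,  9.89009055e-01, -8.02277774e-04]), 'contact_force': array([-0.43182852,  0.16793805, -0.35068051]), 'moment': array([ 0.01256605,  0.00648021, -0.03688923]), 'gripper_force': 0.0, 'width': 0.08547798222688771} 0.0187
```

View pics/top0.png

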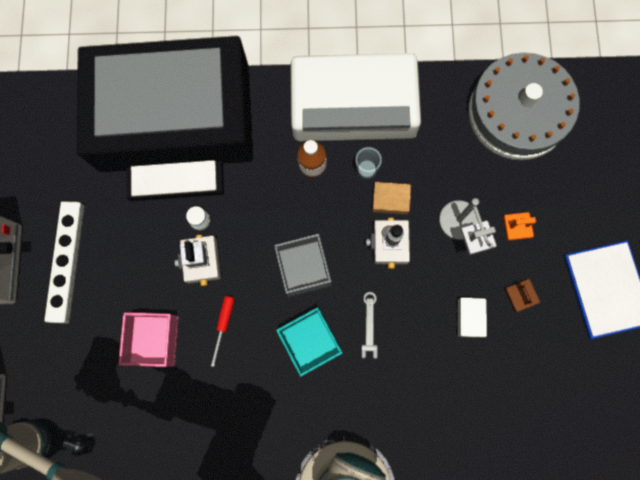

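View pics/side0.png

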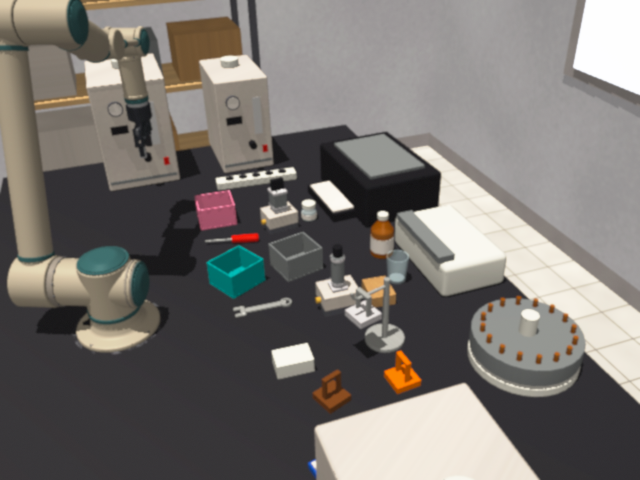

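Top view: the square cartridge in its block is at about (199,258) with the jar behind it at (197,217). The round one is at (390,241), the grey crate at (302,263), the hook stand at (460,220) and the aluminium cover at (480,237).
- **Cartridge:** (199,258) has a flat bar and a square body. (390,241) has a round knob and is not it.
- **Crate:** the grey one at (302,263). Pink (148,338) and turquoise (309,341) are decoys.
- **Cover:** the aluminium one on the hook at (480,237). Orange (519,226) and brown (523,295) are decoys.

Next I'll confirm these in an enlarged crop and measure by height slices.

```bash
cat > h.py <<'E'
import cv2,numpy as np
def load(n,k=0): return dict(np.load(f"{n}{k}.npz"))
def cloud(d):
    v,u=np.mgrid[:480,:640];z=d["depth"]
    P=np.stack([(u-d["cx"])/d["fx"]*z,(v-d["cy"])/d["fy"]*z,z],-1)
    return P@d["pose"][:3,:3].T+d["pose"][:3,3]
def rect(P,ok,box,lo,hi,dmin=0):
    u0,v0,u1,v1=box;m=np.zeros(ok.shape,bool);m[v0:v1,u0:u1]=1
    m&=ok&(P[...,2]>lo)&(P[...,2]<hi);p=P[m]
    if len(p)<4:return len(p)
    (c,s,a)=cv2.minAreaRect((p[:,:2]*1000).astype(np.float32))
    return len(p),"c",np.round(c,1),"s",np.round(s,1),"a",round(a,1),"med",np.round(np.median(p,0)*1000,1),"mean",np.round(p.mean(0)*1000,1)
E
python3 - <<'E'
from h import *
for n,bx in(("top",dict(base=(170,225,230,295),rnd=(362,212,420,270),crate=(270,228,335,298),hook=(435,192,500,256))),("side",dict(base=(255,172,303,232),rnd=(312,240,362,312),crate=(265,228,328,282),hook=(342,270,410,355)))):
    d=load(n);P=cloud(d);ok=d["depth"]>0
    print(n,"table z",np.median(P[300:330,230:260,2]) if n=="top" else "")
    for k,sl in dict(base=[(.052,.063),(.064,.072),(.125,.140),(.165,.182)],rnd=[(.052,.064),(.183,.196)],crate=[(.068,.08),(.002,.012)],hook=[(.003,.015),(.12,.128),(.13,.137),(.155,.165),(.165,.179),(.18,.2)]).items():
        for lo,hi in sl: print(k,lo,hi,rect(P,ok,bx[k],lo,hi))
t=load("top")["pixels"];s=load("side")["pixels"]
f=lambda im,u,v:cv2.resize(im[v:v+70,u:u+90],(390,300),interpolation=cv2.INTER_CUBIC)
cv2.imwrite("pics/c1.png",np.vstack([np.hstack([f(t,160,222),f(t,430,192)]),np.hstack([f(s,240,170),f(s,330,270)])]))
E
```

```text
top table z 0.0017576392234496252
base 0.052 0.063 (591, 'c', array([542.1, 346.6]), 's', array([101.8,  99.3]), 'a', 6.3, 'med', array([522.4, 325.4,  60. ]), 'mean', array([534. , 332.3,  59.5]))
base 0.064 0.072 (156, 'c', array([541.3, 341.6]), 's', array([101.1,  87.8]), 'a', 5.5, 'med', array([522. , 324.3,  65.6]), 'mean', array([535.2, 330.3,  65.9]))
base 0.125 0.14 (248, 'c', array([543.8, 337.6]), 's', array([50.4, 49.3]), 'a', 8.4, 'med', array([539.9, 327.1, 136.1]), 'mean', array([540.6, 333.8, 135.5]))
base 0.165 0.182 (136, 'c', array([543. , 336.9]), 's', array([44.4, 15.2]), 'a', 7.2, 'med', array([541.6, 336.3, 175.3]), 'mean', array([542. , 336.3, 175. ]))
rnd 0.052 0.064 (804, 'c', array([ 575.3, -119.3]), 's', array([ 99.1, 101.8]), 'a', 88.2, 'med', array([ 564.8, -117.3,   60.4]), 'mean', array([ 570.1, -122.7,   60.1]))
rnd 0.183 0.196 (106, 'c', array([ 574.9, -128.7]), 's', array([25. , 24.4]), 'a', 25.1, 'med', array([ 574.2, -128.4,  191.3]), 'mean', array([ 573.9, -128.1,  191.1]))
crate 0.068 0.08 (392, 'c', array([523.3,  87.8]), 's', array([121.4, 110
[... 2942 characters left out ...]
, -326.7,  123.5]))
hook 0.13 0.137 (45, 'c', array([ 597.1, -325.4]), 's', array([45.1, 85.3]), 'a', 89.6, 'med', array([ 573.9, -310.8,  134.4]), 'mean', array([ 593. , -320.2,  134. ]))
hook 0.155 0.165 (50, 'c', array([ 592.2, -309.1]), 's', array([81.8, 50. ]), 'a', 27.9, 'med', array([ 574.4, -312.1,  161. ]), 'mean', array([ 594.3, -321.8,  160.5]))
hook 0.165 0.179 (204, 'c', array([ 584.1, -311.3]), 's', array([106.2,  50.8]), 'a', 29.5, 'med', array([ 571.9, -317.9,  172.9]), 'mean', array([ 582.6, -321.6,  173. ]))
hook 0.18 0.2 (83, 'c', array([ 585.3, -316.9]), 's', array([114.4,  43. ]), 'a', 26.5, 'med', array([ 571.6, -314. ,  185.4]), 'mean', array([ 590.1, -318.6,  185.8]))
```

View pics/c1.png

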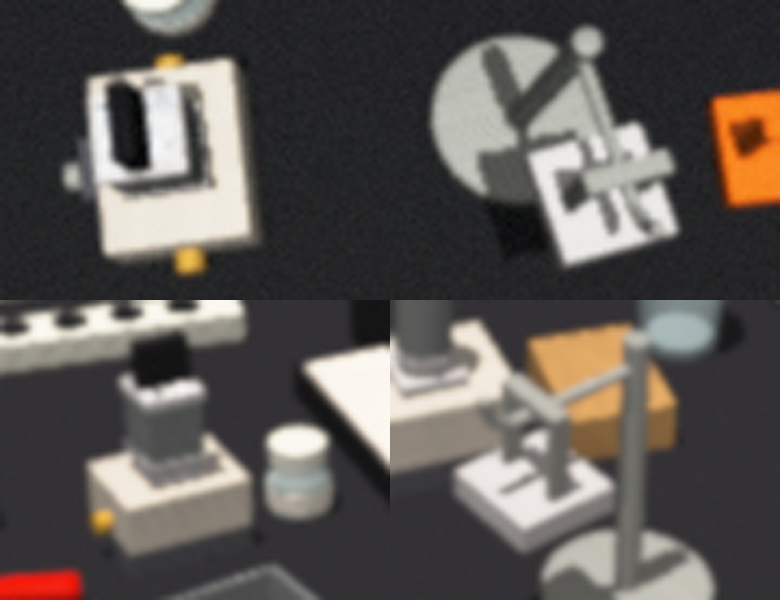

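The crop confirms both targets. The black flat bar stands on the square grey body, with its lengthwise axis at yaw of about +7°. The aluminium cover hangs on the hook bar. The bar's centre is (543, 337) mm, so I'm moving there now.

```bash
python3 -m pendant '[{"jaw":1,"tx":37.5,"ty":-21.2,"tz":1,"az":24},{"jaw":1,"tx":37.5,"ty":-21.2,"tz":1,"az":24},{"jaw":1,"tx":37.5,"ty":-21.2,"tz":1,"az":24},{"jaw":1,"tx":37.5,"ty":-21.2,"tz":1,"az":24},{"jaw":1,"tx":37.5,"ty":-21.2,"tz":1,"az":24},{"jaw":1,"tx":37.5,"ty":-21.2,"tz":1,"az":24},{"jaw":1,"tx":37.5,"ty":-21.2,"tz":1,"az":24},{"jaw":1,"tx":37.5,"ty":-21.2,"tz":1,"az":24},{"jaw":1,"tx":37.5,"ty":-21.2,"tz":1,"az":24},{"jaw":1,"tx":37.5,"ty":-21.2,"tz":1,"az":24}]' 60
```

```text
invalid input at $[0]: expected keys jaw, tx, ty, tz, ax, ay, az
```

```bash
python3 - <<'E'
from h import *
for n,L,T in(("top",(455,208,500,256),(464,196,488,212)),("side",(342,285,384,330),(378,275,396,300))):
    d=load(n);P=cloud(d);ok=d["depth"]>0;b=d["pixels"].astype(int);br=b.min(-1)
    print(n,"lid",rect(P,ok&(br>170),L,.112,.129))
    print("bail bar",rect(P,ok,L,.172,.186)); print("tip",rect(P,ok,L,.186,.2))
    print("post",rect(P,ok,T,.18,.2))
E
```

```text
top lid (357, 'c', array([ 567. , -323.7]), 's', array([62.2, 62.8]), 'a', 14.1, 'med', array([ 556.5, -315.9,  125.2]), 'mean', array([ 562.5, -319.3,  124.9]))
bail bar (221, 'c', array([ 577.8, -314.1]), 's', array([85.7, 45.9]), 'a', 34.7, 'med', array([ 568. , -319. ,  178.8]), 'mean', array([ 573.2, -320.1,  178.6]))
tip (18, 'c', array([ 550. , -324.2]), 's', array([42. , 35.9]), 'a', 17.4, 'med', array([ 536.3, -329.9,  192.5]), 'mean', array([ 547.2, -326.9,  191.8]))
post (48, 'c', array([ 634.1, -304.6]), 's', array([14.2, 14.6]), 'a', 22.9, 'med', array([ 633.3, -303.7,  190.4]), 'mean', array([ 633.5, -304. ,  190.2]))
side lid (294, 'c', array([ 564.9, -324.1]), 's', array([65.2, 64.5]), 'a', 14.0, 'med', array([ 554.1, -331. ,  123.3]), 'mean', array([ 558.4, -328.6,  123.2]))
bail bar (151, 'c', array([ 576.8, -324.9]), 's', array([49.9, 86.4]), 'a', 82.8, 'med', array([ 564.7, -325.2,  177.3]), 'mean', array([ 566.8, -324.5,  177.2]))
tip (13, 'c', array([ 533.3, -333. ]), 's', array([8.5, 5.7]), 'a', 51.0, 'med', array([ 533.3, -333.2,  190.5]), 'mean', array([ 532.8, -333.6,  191.1]))
post (40, 'c', array([ 631.9, -308.1]), 's', array([18.3, 14.4]), 'a', 65.4, 'med', array([ 631.7, -308.8,  187.2]), 'mean', array([ 632. , -308.2,  187.2]))
```

```bash
python3 -m pendant '[{"jaw":1,"tx":37.5,"ty":-21.2,"tz":1,"ax":0,"ay":0,"az":24},{"jaw":1,"tx":37.5,"ty":-21.2,"tz":1,"ax":0,"ay":0,"az":24},{"jaw":1,"tx":37.5,"ty":-21.2,"tz":1,"ax":0,"ay":0,"az":24},{"jaw":1,"tx":37.5,"ty":-21.2,"tz":1,"ax":0,"ay":0,"az":24},{"jaw":1,"tx":37.5,"ty":-21.2,"tz":1,"ax":0,"ay":0,"az":24},{"jaw":1,"tx":37.5,"ty":-21.2,"tz":1,"ax":0,"ay":0,"az":24},{"jaw":1,"tx":37.5,"ty":-21.2,"tz":1,"ax":0,"ay":0,"az":24},{"jaw":1,"tx":37.5,"ty":-21.2,"tz":1,"ax":0,"ay":0,"az":24},{"jaw":1,"tx":37.5,"ty":-21.2,"tz":1,"ax":0,"ay":0,"az":24},{"jaw":1,"tx":37.5,"ty":-21.2,"tz":1,"ax":0,"ay":0,"az":24}]' 60
```

```text
clock: 1.35
position: [0.5417, 0.3387, 0.2412]
ee_rot: [-0.001, -0.062, 0.998, 0.0]
contact_force: [0.0, 1.2, -0.7]
width: 0.0856
gripper_force: 0.0
```

```bash
python3 -m pendant '[{"jaw":1,"tx":0,"ty":-0.1,"tz":-3,"ax":0,"ay":0,"az":0},{"jaw":1,"tx":0,"ty":-0.1,"tz":-6,"ax":0,"ay":0,"az":0},{"jaw":1,"tx":0,"ty":-0.1,"tz":-8.5,"ax":0,"ay":0,"az":0},{"jaw":1,"tx":0,"ty":-0.1,"tz":-9.8,"ax":0,"ay":0,"az":0},{"jaw":1,"tx":0,"ty":-0.1,"tz":-9.8,"ax":0,"ay":0,"az":0},{"jaw":-0.5,"tx":0,"ty":-0.1,"tz":-9.8,"ax":0,"ay":0,"az":0},{"jaw":-1,"tx":0,"ty":-0.1,"tz":-9.8,"ax":0,"ay":0,"az":0},{"jaw":-1,"tx":0,"ty":-0.1,"tz":-9.8,"ax":0,"ay":0,"az":0},{"jaw":-1,"tx":0,"ty":-0.1,"tz":-9.8,"ax":0,"ay":0,"az":0},{"jaw":-1,"tx":0,"ty":-0.1,"tz":-9.8,"ax":0,"ay":0,"az":0}]' 80
```

```text
clock: 2.6
position: [0.5436, 0.3371, 0.1439]
ee_rot: [0.001, -0.061, 0.998, 0.0]
contact_force: [-0.2, -0.2, 2.4]
width: 0.013
gripper_force: 78.6
```

```bash
python3 -m pendant '[{"jaw":-1,"tx":0,"ty":0,"tz":0.5,"ax":0,"ay":0,"az":0},{"jaw":-1,"tx":0,"ty":0,"tz":1,"ax":0,"ay":0,"az":0},{"jaw":-1,"tx":0,"ty":0,"tz":1.5,"ax":0,"ay":0,"az":0},{"jaw":-1,"tx":0,"ty":0,"tz":2.2,"ax":0,"ay":0,"az":0},{"jaw":-1,"tx":0,"ty":0,"tz":3.5,"ax":0,"ay":0,"az":0},{"jaw":-1,"tx":0,"ty":0,"tz":5.5,"ax":0,"ay":0,"az":0},{"jaw":-1,"tx":0,"ty":0,"tz":8,"ax":0,"ay":0,"az":0},{"jaw":-1,"tx":0,"ty":0,"tz":10.5,"ax":0,"ay":0,"az":0},{"jaw":-1,"tx":0,"ty":0,"tz":12,"ax":0,"ay":0,"az":0},{"jaw":-1,"tx":0,"ty":0,"tz":12,"ax":0,"ay":0,"az":0}]' 80
python3 - <<'E'
from rig import manip
from h import *
for n in("top","side"):
    d=manip.get_image(n);np.savez(f"{n}1.npz",**d)
t,s=[load(n,1)["pixels"] for n in("top","side")]
f=lambda im,u,v:cv2.resize(im[v:v+150,u:u+130],(390,450),interpolation=cv2.INTER_CUBIC)
cv2.imwrite("pics/c2.png",np.hstack([f(t,140,180),f(s,220,90)]))
E
```

```text
clock: 3.85
position: [0.5438, 0.3372, 0.2662]
ee_rot: [0.002, -0.061, 0.998, 0.001]
contact_force: [0.6, 0.3, -2.3]
width: 0.0128
gripper_force: 80.7
```

View pics/c2.png

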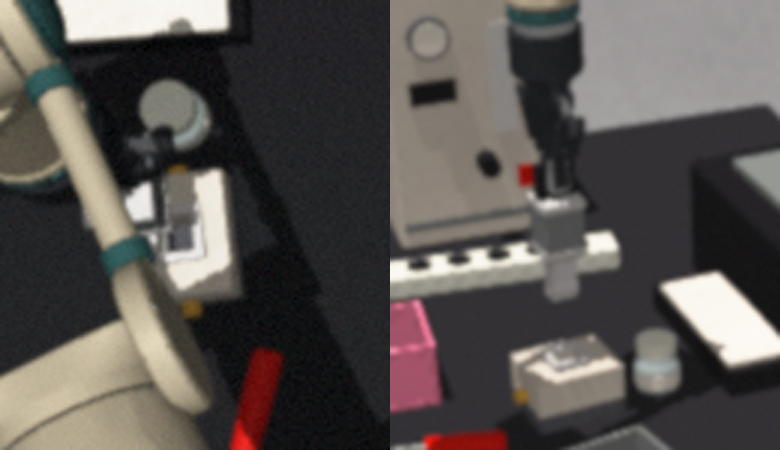

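The side crop shows the cartridge hanging upright with its foot at (562,298), clear of the block and the empty collar. I'll carry it to the crate centre at about (522, 88) mm.

```bash
python3 -m pendant '[{"jaw":-1,"tx":-0.3,"ty":-3,"tz":0,"ax":0,"ay":0,"az":0},{"jaw":-1,"tx":-0.7,"ty":-8,"tz":0,"ax":0,"ay":0,"az":0},{"jaw":-1,"tx":-1.1,"ty":-13,"tz":0,"ax":0,"ay":0,"az":0},{"jaw":-1,"tx":-1.5,"ty":-18,"tz":0,"ax":0,"ay":0,"az":0},{"jaw":-1,"tx":-1.9,"ty":-22.5,"tz":0,"ax":0,"ay":0,"az":0},{"jaw":-1,"tx":-2.1,"ty":-25,"tz":0,"ax":0,"ay":0,"az":0},{"jaw":-1,"tx":-2.1,"ty":-25,"tz":0,"ax":0,"ay":0,"az":0},{"jaw":-1,"tx":-2.1,"ty":-25,"tz":-2,"ax":0,"ay":0,"az":0},{"jaw":-1,"tx":-2.1,"ty":-25,"tz":-5,"ax":0,"ay":0,"az":0},{"jaw":-1,"tx":-2.1,"ty":-25,"tz":-6,"ax":0,"ay":0,"az":0}]' 80
python3 -m pendant '[{"jaw":-1,"tx":0,"ty":0,"tz":-2.5,"ax":0,"ay":0,"az":0},{"jaw":-1,"tx":0,"ty":0,"tz":-5,"ax":0,"ay":0,"az":0},{"jaw":-1,"tx":0,"ty":0,"tz":-6.5,"ax":0,"ay":0,"az":0},{"jaw":-1,"tx":0,"ty":0,"tz":-7.2,"ax":0,"ay":0,"az":0},{"jaw":-1,"tx":0,"ty":0,"tz":-7.5,"ax":0,"ay":0,"az":0},{"jaw":-1,"tx":0,"ty":0,"tz":-7.5,"ax":0,"ay":0,"az":0}]' 80
```

```text
clock: 5.2
position: [0.5205, 0.0878, 0.201]
ee_rot: [-0.003, -0.061, 0.998, 0.0]
contact_force: [-0.6, 0.4, -2.1]
width: 0.0127
gripper_force: 80.5
clock: 5.95
position: [0.5229, 0.087, 0.1291]
ee_rot: [0.001, -0.061, 0.998, 0.0]
contact_force: [-0.2, 0.0, -2.5]
width: 0.013
gripper_force: 80.7
```

```bash
python3 -m pendant '[{"jaw":-1,"tx":0,"ty":0,"tz":-0.1,"ax":0,"ay":0,"az":0},{"jaw":-1,"tx":0,"ty":0,"tz":-0.2,"ax":0,"ay":0,"az":0},{"jaw":-1,"tx":0,"ty":0,"tz":-0.2,"ax":0,"ay":0,"az":0}]' 20
```

```text
clock: 6.32
position: [0.5232, 0.087, 0.1288]
ee_rot: [0.002, -0.061, 0.998, 0.0]
contact_force: [-1.3, -0.2, 9.1]
width: 0.0127
gripper_force: 82.7
```

```bash
python3 -m pendant '[{"jaw":-1,"tx":0,"ty":0,"tz":0.1,"ax":0,"ay":0,"az":0},{"jaw":-0.4,"tx":0,"ty":0,"tz":0.1,"ax":0,"ay":0,"az":0},{"jaw":0,"tx":0,"ty":0,"tz":0.1,"ax":0,"ay":0,"az":0},{"jaw":0.5,"tx":0,"ty":0,"tz":0.1,"ax":0,"ay":0,"az":0},{"jaw":0.5,"tx":0,"ty":0,"tz":0.1,"ax":0,"ay":0,"az":0},{"jaw":0.5,"tx":0,"ty":0,"tz":0.1,"ax":0,"ay":0,"az":0},{"jaw":0.5,"tx":0,"ty":0,"tz":2,"ax":0,"ay":0,"az":0},{"jaw":1,"tx":0,"ty":0,"tz":7,"ax":0,"ay":0,"az":0},{"jaw":1,"tx":0,"ty":0,"tz":13,"ax":0,"ay":0,"az":0},{"jaw":1,"tx":0,"ty":0,"tz":14,"ax":0,"ay":0,"az":0}]' 60
python3 - <<'E'
from rig import manip
from h import *
for n in("top","side"):
    d=manip.get_image(n);np.savez(f"{n}2.npz",**d);P=cloud(d);ok=d["depth"]>0
    print(n,"cart top",rect(P,ok,(270,225,345,300) if n=="top" else (262,170,330,285),.14,.172))
    print("block",rect(P,ok,(165,220,235,300) if n=="top" else (250,195,300,232),.056,.063))
    print("collar",rect(P,ok,(165,220,235,300) if n=="top" else (250,190,300,232),.065,.072))
t,s=[load(n,2)["pixels"] for n in("top","side")]
cv2.imwrite("pics/c3.png",np.hstack([cv2.resize(t[170:320,150:340],(380,300)),cv2.resize(s[150:300,210:400],(380,300))]))
E
```

```text
clock: 7.58
position: [0.5246, 0.087, 0.271]
ee_rot: [0.005, -0.061, 0.998, -0.0]
contact_force: [0.9, 0.6, 0.6]
width: 0.0853
gripper_force: 0.0
top cart top (91, 'c', array([517. ,  86.3]), 's', array([32.1, 13.8]), 'a', 6.5, 'med', array([513.6,  85.6, 161.2]), 'mean', array([514.8,  85.7, 160.5]))
block (728, 'c', array([565.9, 344.6]), 's', array([147.8,  91.1]), 'a', 5.5, 'med', array([544.8, 339.1,  60.4]), 'mean', array([547.2, 339.4,  60.2]))
collar (315, 'c', array([565.5, 339.5]), 's', array([145.1,  79.9]), 'a', 6.7, 'med', array([544. , 339.3,  66.9]), 'mean', array([544.8, 337.3,  67.5]))
side cart top (121, 'c', array([520. ,  84.9]), 's', array([46., 24.]), 'a', 13.3, 'med', array([520.4,  81.4, 153.4]), 'mean', array([520.2,  82.3, 152.1]))
block (262, 'c', array([542.5, 335.3]), 's', array([101.5,  98.5]), 'a', 4.3, 'med', array([535.2, 327.8,  59.4]), 'mean', array([538.6, 331.2,  59.3]))
collar (57, 'c', array([542.8, 330.9]), 's', array([90.1, 59.7]), 'a', 2.0, 'med', array([543.4, 331.5,  67.5]), 'mean', array([542.1, 331.9,  67.8]))
```

View pics/c3.png

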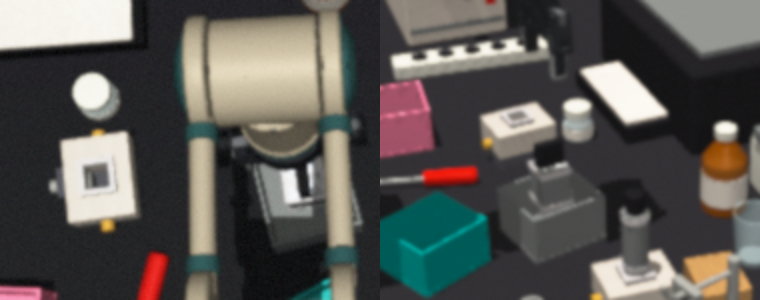

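The cartridge stands upright in the grey crate (its bar is at (548,152) in the side crop), and the collar is empty. Next is the cover at about (566, -323) mm, yaw about 15°.

```bash
python3 -m pendant '[{"jaw":1,"tx":0.5,"ty":-5,"tz":0,"ax":0,"ay":0,"az":1},{"jaw":1,"tx":1,"ty":-10.5,"tz":0,"ax":0,"ay":0,"az":2},{"jaw":1,"tx":1.6,"ty":-16,"tz":0,"ax":0,"ay":0,"az":3},{"jaw":1,"tx":2.2,"ty":-21.5,"tz":0,"ax":0,"ay":0,"az":4},{"jaw":1,"tx":2.8,"ty":-27,"tz":0,"ax":0,"ay":0,"az":5},{"jaw":1,"tx":3.4,"ty":-33,"tz":0,"ax":0,"ay":0,"az":6.5},{"jaw":1,"tx":4,"ty":-38,"tz":0,"ax":0,"ay":0,"az":8},{"jaw":1,"tx":4.2,"ty":-41,"tz":0,"ax":0,"ay":0,"az":8},{"jaw":1,"tx":4.2,"ty":-41,"tz":0,"ax":0,"ay":0,"az":8},{"jaw":1,"tx":4.2,"ty":-41,"tz":0,"ax":0,"ay":0,"az":8}]' 60
python3 - <<'E'
from h import *
d=load("top",2);P=cloud(d)
g=d["pixels"].astype(int).max(-1)
def ray(uv,z):
    uv=np.atleast_2d(uv).astype(float);r=np.c_[(uv[:,0]-d["cx"])/d["fx"],(uv[:,1]-d["cy"])/d["fy"],np.ones(len(uv))]@d["pose"][:3,:3].T
    o=d["pose"][:3,3];return o+r*((z-o[2])/r[:,2])[:,None]
u0,v0=170,222;c=d["pixels"][v0:305,u0:232]
g=cv2.cvtColor(c,cv2.COLOR_BGR2GRAY)
# block outline (top+sides bright, low saturation)
m=(g>140).astype(np.uint8)
cn=max(cv2.findContours(m,cv2.RETR_EXTERNAL,cv2.CHAIN_APPROX_NONE)[0],key=cv2.contourArea)[:,0]+[u0,v0]
print("block",cv2.minAreaRect((ray(cn,.06)[:,:2]*1000).astype(np.float32)))
from h import rect
print("collar",rect(P,d["depth"]>0,(185,243,213,273),.0645,.073))
h=(g[26:46,15:42]<150).astype(np.uint8)
n,l,st,ce=cv2.connectedComponentsWithStats(h);print(st[1:].tolist(),[ (np.round(x+[u0+15,v0+26],1).tolist(),np.round(ray(x+[u0+15,v0+26],.068)[0]*1000,1).tolist()) for x in ce[1:]])
s=load("side",2);Ps=cloud(s);print("side collar",rect(Ps,s["depth"]>0,(255,196,287,222),.0645,.073))
E
```

```text
clock: 8.93
position: [0.5635, -0.322, 0.2644]
ee_rot: [-0.001, -0.13, 0.991, 0.002]
contact_force: [-0.0, 0.8, 0.4]
width: 0.0851
gripper_force: 0.0
block ((538.94580078125, 337.3117980957031), (120.96175384521484, 82.62826538085938), 6.825809955596924)
collar (274, 'c', array([542.4, 336.3]), 's', array([70.8, 65.2]), 'a', 0.7, 'med', array([541.6, 337. ,  67.4]), 'mean', array([542.1, 336.9,  67.8]))
[[7, 4, 12, 12, 130]] [([197.6, 257.5], [542.8, 337.9, 68.0])]
side collar (60, 'c', array([530.1, 330.9]), 's', array([71.3, 54. ]), 'a', 12.4, 'med', array([543.8, 331.8,  67.4]), 'mean', array([541.3, 332.5,  67.7]))
```

```bash
python3 -m pendant '[{"jaw":1,"tx":0.1,"ty":-0.1,"tz":-3,"ax":0,"ay":0,"az":0},{"jaw":1,"tx":0.1,"ty":-0.1,"tz":-6,"ax":0,"ay":0,"az":0},{"jaw":1,"tx":0.1,"ty":-0.1,"tz":-8,"ax":0,"ay":0,"az":0},{"jaw":1,"tx":0.1,"ty":-0.1,"tz":-8,"ax":0,"ay":0,"az":0},{"jaw":1,"tx":0.1,"ty":-0.1,"tz":-8,"ax":0,"ay":0,"az":0}]' 60
```

```text
clock: 9.55
position: [0.5657, -0.3234, 0.1872]
ee_rot: [0.0, -0.131, 0.991, -0.0]
contact_force: [1.0, 0.2, 0.3]
width: 0.0857
gripper_force: 0.0
```

```bash
python3 -m pendant '[{"jaw":1,"tx":0,"ty":0,"tz":-2.5,"ax":0,"ay":0,"az":0},{"jaw":1,"tx":0,"ty":0,"tz":-4.5,"ax":0,"ay":0,"az":0},{"jaw":1,"tx":0,"ty":0,"tz":-5,"ax":0,"ay":0,"az":0},{"jaw":1,"tx":0,"ty":0,"tz":-5,"ax":0,"ay":0,"az":0},{"jaw":0.4,"tx":0,"ty":0,"tz":-5,"ax":0,"ay":0,"az":0},{"jaw":0,"tx":0,"ty":0,"tz":-5,"ax":0,"ay":0,"az":0},{"jaw":-0.5,"tx":0,"ty":0,"tz":-5,"ax":0,"ay":0,"az":0},{"jaw":-1,"tx":0,"ty":0,"tz":-5,"ax":0,"ay":0,"az":0},{"jaw":-1,"tx":0,"ty":0,"tz":-5,"ax":0,"ay":0,"az":0},{"jaw":-1,"tx":0,"ty":0,"tz":-5,"ax":0,"ay":0,"az":0}]' 60
```

```text
clock: 10.8
position: [0.5658, -0.3245, 0.1374]
ee_rot: [0.001, -0.13, 0.991, -0.001]
contact_force: [-0.6, -0.2, 5.3]
width: 0.0454
gripper_force: 60.9
```

```bash
python3 -m pendant '[{"jaw":-1,"tx":0,"ty":0,"tz":1,"ax":0,"ay":0,"az":0},{"jaw":-1,"tx":0,"ty":0,"tz":2.2,"ax":0,"ay":0,"az":0},{"jaw":-1,"tx":0,"ty":0,"tz":3.2,"ax":0,"ay":0,"az":0},{"jaw":-1,"tx":0,"ty":0,"tz":3.2,"ax":0,"ay":0,"az":0},{"jaw":-1,"tx":0,"ty":0,"tz":3.2,"ax":0,"ay":0,"az":0}]' 60
```

```text
clock: 11.42
position: [0.5649, -0.324, 0.1681]
ee_rot: [-0.0, -0.13, 0.991, 0.0]
contact_force: [-0.4, 0.2, -2.2]
width: 0.045
gripper_force: 61.3
```

```bash
python3 -m pendant '[{"jaw":-1,"tx":-1,"ty":-0.27,"tz":0.1,"ax":0,"ay":0,"az":0},{"jaw":-1,"tx":-3,"ty":-0.8,"tz":0.1,"ax":0,"ay":0,"az":0},{"jaw":-1,"tx":-5,"ty":-1.34,"tz":0.1,"ax":0,"ay":0,"az":0},{"jaw":-1,"tx":-7,"ty":-1.88,"tz":0.1,"ax":0,"ay":0,"az":0},{"jaw":-1,"tx":-9,"ty":-2.41,"tz":0.1,"ax":0,"ay":0,"az":0},{"jaw":-1,"tx":-10,"ty":-2.68,"tz":0.1,"ax":0,"ay":0,"az":0},{"jaw":-1,"tx":-10,"ty":-2.68,"tz":1,"ax":0,"ay":0,"az":0},{"jaw":-1,"tx":-10,"ty":-2.68,"tz":4,"ax":0,"ay":0,"az":0},{"jaw":-1,"tx":-10,"ty":-2.68,"tz":8,"ax":0,"ay":0,"az":0},{"jaw":-1,"tx":-10,"ty":-2.68,"tz":10,"ax":0,"ay":0,"az":0}]' 60
python3 - <<'E'
from rig import manip
from h import *
for n in("top","side"):
    d=manip.get_image(n);np.savez(f"{n}3.npz",**d)
t,s=[load(n,3)["pixels"] for n in("top","side")]
cv2.imwrite("pics/c4.png",np.hstack([cv2.resize(t[190:310,410:560],(375,300),interpolation=2),cv2.resize(s[220:370,260:447],(375,300),interpolation=2)]))
E
```

```text
clock: 12.68
position: [0.4669, -0.3515, 0.2716]
ee_rot: [0.002, -0.131, 0.991, -0.002]
contact_force: [-0.1, 0.5, -1.2]
width: 0.0451
gripper_force: 61.5
```

View pics/c4.png

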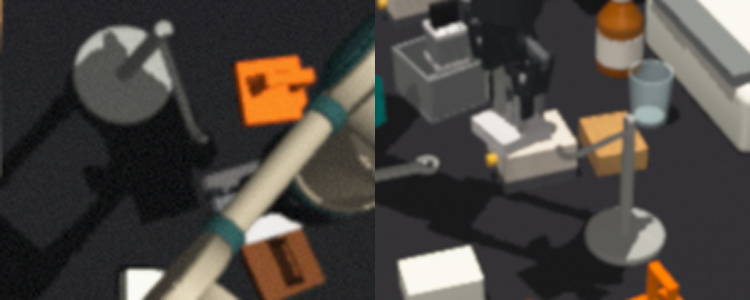

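The cover is off the hook and held level, with its lid at about (515,130) in the side crop. Next I'll carry it across to above the socket at (543, 337) mm.

```bash
python3 -m pendant '[{"jaw":-1,"tx":0.3,"ty":3,"tz":0,"ax":0,"ay":0,"az":0},{"jaw":-1,"tx":0.9,"ty":8,"tz":0,"ax":0,"ay":0,"az":-1},{"jaw":-1,"tx":1.5,"ty":13.5,"tz":0,"ax":0,"ay":0,"az":-2},{"jaw":-1,"tx":2.1,"ty":19,"tz":0,"ax":0,"ay":0,"az":-3},{"jaw":-1,"tx":2.7,"ty":24.5,"tz":0,"ax":0,"ay":0,"az":-4},{"jaw":-1,"tx":3.3,"ty":30,"tz":0,"ax":0,"ay":0,"az":-5},{"jaw":-1,"tx":3.9,"ty":35.5,"tz":0,"ax":0,"ay":0,"az":-6},{"jaw":-1,"tx":4.5,"ty":41,"tz":0,"ax":0,"ay":0,"az":-7},{"jaw":-1,"tx":5.1,"ty":46.5,"tz":0,"ax":0,"ay":0,"az":-8},{"jaw":-1,"tx":5.5,"ty":50,"tz":0,"ax":0,"ay":0,"az":-8}]' 60
python3 -m pendant '[{"jaw":-1,"tx":0.5,"ty":4,"tz":0,"ax":0,"ay":0,"az":0},{"jaw":-1,"tx":1,"ty":9,"tz":0,"ax":0,"ay":0,"az":0},{"jaw":-1,"tx":1.6,"ty":14,"tz":0,"ax":0,"ay":0,"az":0},{"jaw":-1,"tx":2,"ty":17.5,"tz":0,"ax":0,"ay":0,"az":0},{"jaw":-1,"tx":2.1,"ty":18.8,"tz":0,"ax":0,"ay":0,"az":0},{"jaw":-1,"tx":2.1,"ty":18.8,"tz":0,"ax":0,"ay":0,"az":0},{"jaw":-1,"tx":2.1,"ty":18.8,"tz":0,"ax":0,"ay":0,"az":0}]' 60
```

```text
clock: 14.02
position: [0.5198, 0.1521, 0.2673]
ee_rot: [-0.001, -0.062, 0.998, 0.0]
contact_force: [0.8, -0.3, -2.2]
width: 0.0453
gripper_force: 61.8
clock: 14.9
position: [0.541, 0.3358, 0.2681]
ee_rot: [-0.0, -0.061, 0.998, -0.001]
contact_force: [-0.3, -0.3, -2.1]
width: 0.0455
gripper_force: 61.8
```

```bash
python3 -m pendant '[{"jaw":-1,"tx":0.2,"ty":0.1,"tz":-3,"ax":0,"ay":0,"az":0},{"jaw":-1,"tx":0.2,"ty":0.1,"tz":-7,"ax":0,"ay":0,"az":0},{"jaw":-1,"tx":0.2,"ty":0.1,"tz":-11,"ax":0,"ay":0,"az":0},{"jaw":-1,"tx":0.2,"ty":0.1,"tz":-14,"ax":0,"ay":0,"az":0},{"jaw":-1,"tx":0.2,"ty":0.1,"tz":-15,"ax":0,"ay":0,"az":0},{"jaw":-1,"tx":0.2,"ty":0.1,"tz":-15,"ax":0,"ay":0,"az":0},{"jaw":-1,"tx":0.2,"ty":0.1,"tz":-15,"ax":0,"ay":0,"az":0}]' 60
python3 - <<'E'
from rig import manip
from h import *
for n in("top","side"):
    d=manip.get_image(n);np.savez(f"{n}4.npz",**d);P=cloud(d);ok=d["depth"]>0;br=d["pixels"].astype(int).min(-1)
    bx=(165,215,235,300) if n=="top" else (245,170,310,235)
    print(n,"lid",rect(P,ok,bx,.097,.113));print("block",rect(P,ok,bx,.055,.064))
    u0,v0,u1,v1=bx;m=np.zeros(ok.shape,bool);m[v0:v1,u0:u1]=1;m&=ok&(P[...,2]>.097)&(P[...,2]<.113);p=P[m]
    A=np.c_[p[:,:2]-p[:,:2].mean(0),np.ones(len(p))];print("slope",np.linalg.lstsq(A,p[:,2],rcond=None)[0])
t,s=[load(n,4)["pixels"] for n in("top","side")]
f=lambda im,u,v:cv2.resize(im[v:v+90,u:u+117],(390,300),interpolation=cv2.INTER_CUBIC)
cv2.imwrite("pics/c5.png",np.hstack([f(t,140,210),f(s,220,150)]))
E
```

```text
clock: 15.78
position: [0.5444, 0.3383, 0.1201]
ee_rot: [0.002, -0.061, 0.998, 0.001]
contact_force: [0.3, -0.2, -1.4]
width: 0.0455
gripper_force: 61.7
top lid (167, 'c', array([545.5, 337.5]), 's', array([62.4, 62.8]), 'a', 7.1, 'med', array([529.2, 319.6, 108. ]), 'mean', array([529.6, 326.8, 107.4]))
block (376, 'c', array([571.8, 349.6]), 's', array([160.8,  98.7]), 'a', 7.1, 'med', array([530.1, 318.7,  60.7]), 'mean', array([556.2, 328. ,  60.4]))
slope [0.02652157 0.01892275 0.10740182]
side lid (191, 'c', array([540.3, 237. ]), 's', array([265.9,  72.6]), 'a', 86.6, 'med', array([537.9, 321.7, 105.5]), 'mean', array([540.8, 324.3, 105.1]))
block (322, 'c', array([573.4, 336.5]), 's', array([168.3,  95.7]), 'a', 1.0, 'med', array([543.7, 326.5,  59.3]), 'mean', array([550.9, 328.2,  59.4]))
slope [-0.00769495 -0.00915452  0.10509571]
```

View pics/c5.png

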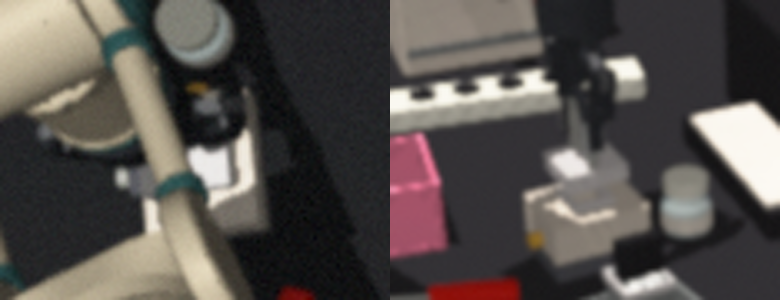

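The top view puts the lid at (545.5, 337.5), yaw 7.1°, against the socket at (543, 337). I'll shift 2 mm and lower.

```bash
python3 -m pendant '[{"jaw":-1,"tx":-0.2,"ty":-0.1,"tz":0,"ax":0,"ay":0,"az":0},{"jaw":-1,"tx":-0.2,"ty":-0.1,"tz":-0.7,"ax":0,"ay":0,"az":0},{"jaw":-1,"tx":-0.2,"ty":-0.1,"tz":-1.4,"ax":0,"ay":0,"az":0},{"jaw":-1,"tx":-0.2,"ty":-0.1,"tz":-2,"ax":0,"ay":0,"az":0},{"jaw":-1,"tx":-0.2,"ty":-0.1,"tz":-2.5,"ax":0,"ay":0,"az":0},{"jaw":-1,"tx":-0.2,"ty":-0.1,"tz":-2.7,"ax":0,"ay":0,"az":0},{"jaw":-1,"tx":-0.2,"ty":-0.1,"tz":-2.7,"ax":0,"ay":0,"az":0},{"jaw":-1,"tx":-0.2,"ty":-0.1,"tz":-2.7,"ax":0,"ay":0,"az":0}]' 60
```

```text
clock: 16.88
position: [0.5414, 0.3372, 0.0915]
ee_rot: [0.0, -0.061, 0.998, 0.0]
contact_force: [0.4, -0.5, -1.6]
width: 0.0454
gripper_force: 61.6
```

```bash
python3 -m pendant '[{"jaw":-1,"tx":0,"ty":0,"tz":-0.1,"ax":0,"ay":0,"az":0},{"jaw":-1,"tx":0,"ty":0,"tz":-0.2,"ax":0,"ay":0,"az":0},{"jaw":-1,"tx":0,"ty":0,"tz":-0.2,"ax":0,"ay":0,"az":0}]' 60
```

```text
clock: 17.25
position: [0.5415, 0.3372, 0.0908]
ee_rot: [0.001, -0.061, 0.998, 0.0]
contact_force: [-0.1, -0.8, 5.6]
width: 0.0452
gripper_force: 62.3
```

Contact came at the expected height of about 0.0908. Releasing and backing off.

```bash
python3 -m pendant '[{"jaw":0.2,"tx":0,"ty":0,"tz":0,"ax":0,"ay":0,"az":0},{"jaw":0.5,"tx":0,"ty":0,"tz":0,"ax":0,"ay":0,"az":0},{"jaw":1,"tx":0,"ty":0,"tz":0,"ax":0,"ay":0,"az":0},{"jaw":1,"tx":0,"ty":0,"tz":0,"ax":0,"ay":0,"az":0},{"jaw":1,"tx":0,"ty":0,"tz":2,"ax":0,"ay":0,"az":0},{"jaw":1,"tx":0,"ty":0,"tz":6,"ax":0,"ay":0,"az":0},{"jaw":1,"tx":0,"ty":0,"tz":12,"ax":0,"ay":0,"az":0},{"jaw":1,"tx":0,"ty":0,"tz":17,"ax":0,"ay":0,"az":0},{"jaw":1,"tx":0,"ty":0,"tz":18,"ax":0,"ay":0,"az":0}]' 60
python3 -m pendant '[{"jaw":1,"tx":-2,"ty":-4,"tz":1,"ax":0,"ay":0,"az":0},{"jaw":1,"tx":-4,"ty":-9,"tz":2,"ax":0,"ay":0,"az":0},{"jaw":1,"tx":-6,"ty":-14,"tz":3,"ax":0,"ay":0,"az":0},{"jaw":1,"tx":-8,"ty":-17,"tz":3,"ax":0,"ay":0,"az":0},{"jaw":1,"tx":-8,"ty":-17,"tz":3,"ax":0,"ay":0,"az":0},{"jaw":1,"tx":-8,"ty":-17,"tz":3,"ax":0,"ay":0,"az":0}]' 60
python3 - <<'E'
from rig import manip
from h import *
for n in("top","side"):
    d=manip.get_image(n);np.savez(f"{n}5.npz",**d);P=cloud(d);ok=d["depth"]>0
    bx=(165,215,235,300) if n=="top" else (255,180,305,228)
    u0,v0,u1,v1=bx;m=np.zeros(ok.shape,bool);m[v0:v1,u0:u1]=1;m&=ok&(P[...,2]>.070)&(P[...,2]<.084);p=P[m]
    A=np.c_[p[:,:2]-p[:,:2].mean(0),np.ones(len(p))];print(n,"lid",rect(P,ok,bx,.072,.084),"slope",np.linalg.lstsq(A,p[:,2],rcond=None)[0])
t,s=[load(n,5)["pixels"] for n in("top","side")]
cv2.imwrite("pics/c6.png",np.hstack([cv2.resize(t[170:320,150:340],(380,300)),cv2.resize(s[150:300,210:400],(380,300))]))
E
```

```text
clock: 18.38
position: [0.5428, 0.3379, 0.2739]
ee_rot: [0.004, -0.061, 0.998, 0.002]
contact_force: [0.3, 0.1, 0.5]
width: 0.085
gripper_force: 0.0
clock: 19.12
position: [0.4613, 0.1674, 0.2987]
ee_rot: [-0.0, -0.061, 0.998, 0.0]
contact_force: [-0.3, 0.2, 0.3]
width: 0.0857
gripper_force: 0.0
top lid 0 slope [0.         0.         0.07085811]
side lid (168, 'c', array([541.7, 334.5]), 's', array([65.7, 76. ]), 'a', 7.1, 'med', array([536.9, 329.3,  76.3]), 'mean', array([539.8, 330.8,  76.6])) slope [-0.01287898  0.00304241  0.07601181]
```

View pics/c6.png

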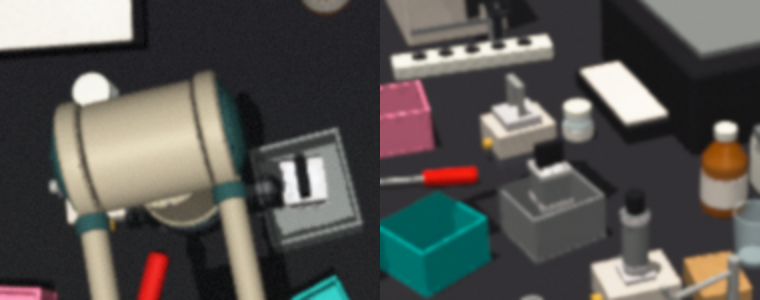

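The side crop shows the cover seated flat on the block at (516,112): lid top at 76–77 mm, level, centre about (542, 335–337) mm. The cartridge stands in the crate at (550,165), and the round cartridge and the bystanders in view are where they were. The arm is clear.

```bash
python3 -c "
from rig import manip
print(manip.sign_off())"
```

```text
the job is handed in; nothing more can be done
None
```

I handed the job in at about 19 s. The last pictures show the spent cartridge upright in the grey crate, the cover level over the emptied socket and the arm clear; sign-off returned no verdict.

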